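# Set up the hazelnut weighing station

## Robot

A 7-joint arm with a two-finger parallel gripper is mounted at the origin on the work surface. World frame = base frame: x ahead of the robot, y to its left, z up, the work surface at z = 0. Lengths are in m, angles in rad, forces in N, time in s.
With the tool pointing down it reaches from about 0.35 to 0.9 m from the base axis. Payload 8.1 kg.
Tool frame: the origin (TCP) lies where the fingers leave the gripper's body, on its centre line; the fingertips stand 66 mm ahead of it and the grasp point (between the pads) lies 47 mm ahead of it; z points along the fingers, y is the line along which they close (so a half turn about z gives the same grasp; the last joint's range is limited). The gripper opens to 92 mm and grips with 3 to 60 N. Pads are 19 mm wide; open, the fingers measure 130 mm over their backs; the gripper's body (75 mm by 190 mm) begins 47 mm behind the grasp point.
Start: joints at [1.029, 0.434, 0.025, 1.573, -0.012, 1.134, -0.075], TCP at [0.266, -0.566, 0.292] pointing down, gripper open.
Joint ranges: [-2.62, 2.62], [-0.44, 2.09], [-1.27, 1.32], [0.08, 2.57], [-1.32, 4.46], [0.12, 2], [-2.74, 2.74]. Speed limits (rad/s): [2.22, 2.22, 3.01, 3.01, 3.14, 3.14, 3.14].

## Interface

Orientations are given as a rotation vector (axis times angle).
In Python, from cell import arm gives the robot as it stands.
- The arm moves only by the tool send_rows, never from a script. Its argument "motion" is text: rows parted by semicolons, each of 7 numbers parted by spaces: the closure, from 0 (fully open) to 1 (shut), then the shift along the world's x, y, z in m, then the turn, a rotation vector about the world's x, y, z in degrees. A call has 1 to 5 rows; each row shifts and turns the commanded pose from where the row before left it; what a row does not reach is not made up. A row lasts 1/8 s, in which the tool goes at most 62.5 mm and 10.7 degrees, less where a joint would pass 70% of its speed; a pose out of reach is approached as far as the arm can. A call is refused whole if a number of a shift passes 0.0625 or a number of a turn 10.7, either way. A call with a gripper value outside its range is refused whole. The fingers move at their own pace and stop on an object; "force" is the grip in N (left out, the last holds). Time passes only in rows, so rows that do not move let the fingers close. It gives the time, the measured TCP pose, the force, the opening and the grip force at its end, in the units of the state.
- arm.observe(): the state, without advancing time (a new reading comes with each control period).
- arm.get_image(name): name is "scene" or "top" or "wrist"; returns (picture, depth): 384x512x3 uint8, blue, green, red; 384x512 float32, m along the optical axis (not along the pixel's ray), 0 where there is no reading.
- arm.camera_model(name): a dict with "fx", "fy", "cx", "cy" (pixels), "view" (4x4, takes a point from world to camera coordinates). Camera axes: x right, y down, z forward; pixel columns grow to the right and rows downward; lengths in m; the calibration is good to about 2 mm. A picture is of the moment at which its call begins: read the wrist's pose just before it. camera_model takes no time and is no camera call; for the wrist camera it gives the pose at the moment of the call.
- arm.sign_off(): hands the job in; it is judged then, once.
The state is a dict: "clock": time; "joints": joint angles; "dq": joint speeds; "joint_efforts": joint torques, N m; "position": TCP position; "ee_rot": TCP orientation; "force": force on the tool from outside, world axes, zero at the start; "ft_torque": the same for the moment, N m; "width": opening from 0.0 (shut) to 1.0 (fully open); "gripper_force": force on a finger pad.
Only numpy, scipy, OpenCV 4.12 (cv2) and the standard library are available. Lean on these libraries where they do the work, as an engineer would, in place of code of your own. Each camera call takes 0.05 s, during which the arm holds its last target. There are 200 camera calls.

## Task

Get the counter ready for weighing out hazelnuts: gently stand the wide stoneware jar, upright, in the middle of the kitchen scale's platform, with the funnel seated spout-down in its mouth. Lay the bamboo spoon on the counter midway between the scale and the glass canister, bowl up, parallel to the scale's sides with its handle towards the robot, and put the jar's lid on the counter, knob up, midway between the scale and the mortar, both level with the middle of the platform. Leave the canister, the mortar and the slim jar where they stand.

Things in the scene. Friction and masses are not known exactly. Their poses are not given: they have to be found in the camera images.
- jar: the wide jar: open straight-sided white stoneware jar, outside diameter 64, height 85, wall 4 (mouth 56 across inside), about 220 g. Starts upright. Origin: centre of its underside; z up along its axis
- funnel: grey plastic jar funnel, 56 high, about 50 g; starts upright on its spout. Spout 38 across at the tip, 47 at height 25; then a shoulder (47 to 62 across, heights 25 to 29) that rests on a jar's rim; on top a vertical rim band 68 across, heights 40 to 56, to grip. Seated in the wide jar, its tip is 58 above the jar's underside. Origin: centre of the spout's tip; z up
- jar_lid: the wide jar's bamboo lid: disc 66 across whose top is at 16 height, with a plug of 54 across beneath, and a knob 24 across from height 16 to 35 on top; about 60 g. Starts knob up, flat on the counter. Origin: centre of its underside; z up
- spoon: flat bamboo spoon, 185 long, lying bowl up on the counter; straight handle 14 wide and 9 high from x = -92 to +43, then an oval bowl 57 long, 42 wide, 12 high, centred at x = +64; about 40 g, balances at about x = +10. Origin: on its underside, midway along its length; x points from the handle to the bowl, z up
- scale: flat black kitchen scale, fixed, its square steel platform 120 by 124 with its top 20 above the counter; the black case is 130 wide (y), reaches 88 in front (-x) of the platform's centre, where the display is, and 64 behind it. Origin: at counter height under the platform's centre; x points away from the display edge (roughly away from the robot), y to the left, z up
- canister: lidded glass canister of hazelnuts, 98 across the steel lid, 160 high with its knob, about 950 g; stands about 300 to 320 to the left or the right of the scale, on the other side from the mortar. Not to be moved. Origin: centre of its underside
- mortar: grey stone mortar, 110 across and 70 high, with a pestle in it that leans out away from the robot to a height of 97; about 1.5 kg. Stands about 300 to 320 to the side of the scale, on the other side from the canister. Not to be moved. Origin: centre of its underside; x towards the pestle's upper end
- slim_jar: the slim jar: white stoneware, 46 across, 98 high, with a narrower neck 38 across; the funnel does not fit it. Not to be moved. Origin: centre of its underside

How it is judged:
By the outcome, as a careful person would: the job done as asked, in the order asked, and still so for the second after the job is handed in, with the robot touching nothing.
It also fails if it takes over 112 s, if anything falls off the work surface, if the arm or the gripper's body presses on something with over 40 N, if the wrist force passes 120 N, or if a joint passes its speed limit or range.

## Working session

There is one attempt and no reset: what is moved stays moved. The work goes in short steps, Python scripts to look and compute and a tool call to move; the robot and the scene stay as the last step left them, time stands still between calls to the robot, and variables do not carry over. Pictures are saved under pics/ and viewed, at most 14 in all, crops included, and the job is handed in when it is done.

Besides the shell and the picture viewer there is one more tool, called after "Call:" as name(argument=value, ...) on one line, values as JSON. send_rows: Moves the arm, as the interface text tells. Its arguments: {"type":"object","properties":{"motion":{"type":"string"},"force":{"type":"number"}},"required":["motion"]}

```bash
ls; mkdir -p pics
cat > h.py <<'E'
import numpy as np,cv2
from cell import arm
def grab(n,save=None):
    m=arm.camera_model(n); p,d=arm.get_image(n)
    if save: cv2.imwrite('pics/'+save+'.png',p)
    return p,d,m
def world(d,m):
    h,w=d.shape; u,v=np.meshgrid(np.arange(w),np.arange(h))
    P=np.stack([(u-m['cx'])/m['fx']*d,(v-m['cy'])/m['fy']*d,d],-1)
    V=np.array(m['view']); return (P-V[:3,3])@V[:3,:3]
def ray(u,v,m,z):
    V=np.array(m['view']);R=V[:3,:3];c=-R.T@V[:3,3]
    r=R.T@np.array([(u-m['cx'])/m['fx'],(v-m['cy'])/m['fy'],1]);return c+r*(z-c[2])/r[2]
E
python3 - <<'E'
from h import *
s=arm.observe();print(s)
for n in('top','scene'):
    p,d,m=grab(n,n+'0');V=np.array(m['view']);print(n,-V[:3,:3].T@V[:3,3],V[2,:3],m['fx'])
    np.savez('pics/'+n+'0.npz',p=p,d=d,**{k:m[k] for k in m if k in('fx','fy','cx','cy','view')})
E
```

```text
pics
{'clock': 0.0, 'joints': array([ 1.02938438,  0.43525898,  0.02495754,  1.57407364, -0.01159383,
        1.13398209, -0.07509647]), 'dq': array([ 1.13465314e-03, -6.37543912e-04,  2.30781351e-03,  2.44364679e-05,
       -9.85677241e-04,  2.54390515e-03, -7.41633302e-04]), 'joint_efforts': array([-2.31643471e-04, -6.67853236e+01,  9.84905362e-01, -3.14461327e+01,
       -6.04771357e-02,  4.31068288e-02,  1.53213959e-04]), 'position': array([ 0.26533705, -0.56544661,  0.29143141]), 'ee_rot': array([-3.06482986e+00, -6.83364605e-01,  7.56053550e-04]), 'force': array([-0.24275848, -0.42640726,  0.09124321]), 'ft_torque': array([-0.0141962 , -0.00046726, -0.00671126]), 'gripper_force': 0.0, 'width': 0.9980715804158753}
top [0.4161842  0.01837037 1.27607175] [ 0.11333583 -0.00198527 -0.99355475] 465.3413563391717
scene [ 1.26203809 -0.16991991  0.68826633] [-0.72994168  0.18016958 -0.65933608] 372.2936343384587
```

View pics/top0.png

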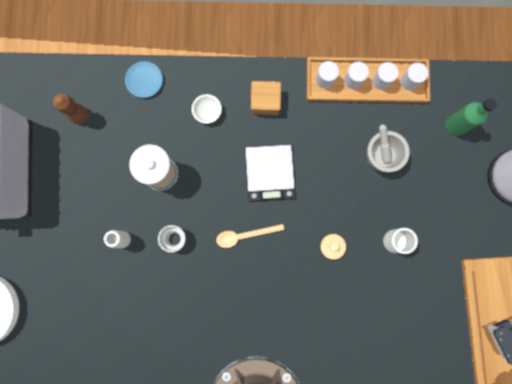

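View pics/scene0.png

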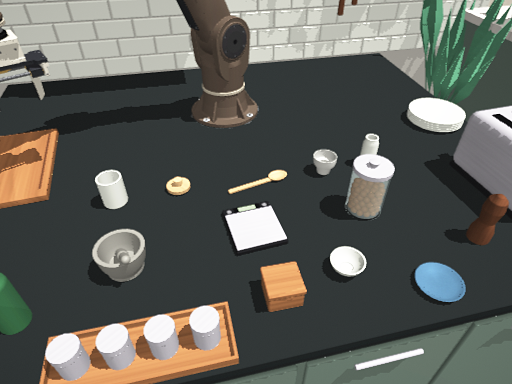

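The top view shows the scale at (270,172), canister (152,165), mortar (388,152), wide jar (402,240), lid (333,246), spoon from bowl (227,240) to handle end (283,227), funnel (172,238) and slim jar (117,239). The scene view agrees with this.

```bash
cat > meas.py <<'E'
from h import *
def load(n):
    f=np.load('pics/'+n+'.npz');m={k:f[k] for k in('fx','fy','cx','cy','view')};return f['p'],f['d'],m
def circ(x,y):
    A=np.c_[2*x,2*y,np.ones(len(x))];s=np.linalg.lstsq(A,x*x+y*y,rcond=None)[0];return s[0],s[1],(s[2]+s[0]**2+s[1]**2)**.5
if __name__=='__main__':
    p,d,m=load('top0');W=world(d,m);Z=W[...,2]
    for n,(u,v),r,z0,z1 in [('jar',(402,240),22,.078,.092),('jarside',(402,240),24,.02,.092),('funnel',(172,238),20,.045,.065),('lid',(333,246),18,.010,.022),('knob',(333,246),18,.029,.045),('slim',(117,239),20,.09,.105),('can',(152,165),28,.125,.17),('mortar',(388,152),26,.062,.075),('scale',(270,172),34,.012,.03)]:
        M=np.zeros(Z.shape,np.uint8);cv2.circle(M,(u,v),r,1,-1);M=(M>0)&(Z>z0)&(Z<z1)
        M8=M.astype(np.uint8);q=W[M]
        if len(q)<5: print(n,'none');continue
        c=max(cv2.findContours(M8,0,1)[0],key=cv2.contourArea)
        (a,b),rr=cv2.minEnclosingCircle(q[:,:2].astype(np.float32))
        print(n,len(q),'mec',np.round([a,b,rr],4),'z',np.round(np.median(q[:,2]),4),'box',cv2.minAreaRect(q[:,:2].astype(np.float32)))
    hsv=cv2.cvtColor(p,cv2.COLOR_BGR2HSV)
    M=((hsv[...,1]>60)&(hsv[...,2]>90)).astype(np.uint8);B=np.zeros_like(M);B[215:260,205:300]=1;M*=B
    c=max(cv2.findContours(M,0,1)[0],key=cv2.contourArea)[:,0]
    q=np.array([ray(*a,m,.009)[:2] for a in c],np.float32);r=cv2.minAreaRect(q);print('spoon',r,cv2.boxPoints(r))
    # scale platform by brightness
    M=((p.min(2)>150)).astype(np.uint8);B=np.zeros_like(M);B[140:206,238:302]=1;M*=B
    c=max(cv2.findContours(M,0,1)[0],key=cv2.contourArea)[:,0]
    q=np.array([ray(*a,m,.02)[:2] for a in c],np.float32);r=cv2.minAreaRect(q);print('plat',r,cv2.boxPoints(r))
    p,d,m=load('scene0');W=world(d,m)
    M=((p.min(2)>150)).astype(np.uint8);B=np.zeros_like(M);B[200:252,220:290]=1;M*=B
    c=max(cv2.findContours(M,0,1)[0],key=cv2.contourArea)[:,0]
    q=np.array([ray(*a,m,.02)[:2] for a in c],np.float32);r=cv2.minAreaRect(q);print('plat scene',r)
    for n,(u,v),R,z0,z1 in [('jar',(112,180),22,.078,.092),('funnel',(325,158),18,.045,.065),('slim',(370,140),14,.09,.105),('can',(370,168),24,.12,.17),('mortar',(120,250),34,.062,.075),('lid',(178,186),16,.01,.022)]:
        M=np.zeros(d.shape,np.uint8);cv2.circle(M,(u,v),R,1,-1);q=W[(M>0)&(W[...,2]>z0)&(W[...,2]<z1)]
        (a,b),rr=cv2.minEnclosingCircle(q[:,:2].astype(np.float32));print('scene',n,len(q),np.round([a,b,rr],4),np.round(np.median(q[:,2]),4))
E
python3 meas.py
```

```text
jar 139 mec [ 0.4397 -0.3687  0.0322] z 0.0825 box ((0.4387284815311432, -0.36875981092453003), (0.061114441603422165, 0.06359442323446274), 0.7676976323127747)
jarside 447 mec [ 0.4399 -0.3685  0.0324] z 0.0631 box ((0.43929919600486755, -0.36863914132118225), (0.06358515471220016, 0.0625196173787117), 85.08483123779297)
funnel 97 mec [0.4359 0.232  0.0345] z 0.054 box ((0.4357334077358246, 0.23164671659469604), (0.06512029469013214, 0.06734471768140793), 0.6425393223762512)
lid 378 mec [ 0.4224 -0.1985  0.0328] z 0.0142 box ((0.4221077561378479, -0.19851118326187134), (0.06172408163547516, 0.06320289522409439), 1.0765841007232666)
knob 61 mec [ 0.4224 -0.1984  0.0117] z 0.0336 box ((0.4230300188064575, -0.19900882244110107), (0.021860843524336815, 0.02149234153330326), 86.14706420898438)
slim 86 mec [0.432  0.3738 0.0193] z 0.0956 box ((0.4319130778312683, 0.3731978237628937), (0.03537459298968315, 0.036759570240974426), 70.81999969482422)
can 1245 mec [0.6159 0.2767 0.0496] z 0.1439 box ((0.6162829995155334, 0.2771211862564087), (0.09683598577976227, 0.09537293761968613), 46.56598
[... 475 characters left out ...]
 0.4371156  -0.07242637]
 [ 0.48222566 -0.06603616]
 [ 0.45584315  0.12020405]]
plat ((0.6235976219177246, -0.025217019021511078), (0.14368858933448792, 0.12756304442882538), 4.5834574699401855) [[ 0.5468862   0.03261937]
 [ 0.5570799  -0.09453572]
 [ 0.70030904 -0.08305341]
 [ 0.69011533  0.04410169]]
plat scene ((0.6282390356063843, -0.028652578592300415), (0.1388358771800995, 0.12468951940536499), 4.3217620849609375)
scene jar 156 [ 0.4418 -0.372   0.0335] 0.083
scene funnel 153 [0.4371 0.2293 0.0367] 0.0506
scene slim 73 [0.4329 0.3703 0.0204] 0.0952
scene can 969 [0.6179 0.2737 0.0508] 0.144
scene mortar 719 [ 0.6757 -0.3383  0.0562] 0.0687
scene lid 241 [ 0.4237 -0.2021  0.0337] 0.0151
```

Call:
send_rows(motion="0 0.035 0.039 -0.016 0 0 0;0 0.035 0.039 -0.016 0 0 0;0 0.035 0.039 -0.016 0 0 0;0 0.035 0.039 -0.016 0 0 0;0 0.035 0.039 -0.016 0 0 0")

```text
clock: 0.72
position: [0.4413, -0.3694, 0.2115]
ee_rot: [-3.066, -0.683, 0.0]
force: [0.6, -0.8, -0.1]
width: 1.002
gripper_force: 0.0
```

Call:
send_rows(motion="0 0 0 0 0 0 0;0 0 0 0 0 0 0")

```text
clock: 0.98
position: [0.4401, -0.3711, 0.212]
ee_rot: [-3.066, -0.684, 0.001]
force: [-1.2, -1.2, 0.7]
width: 1.0
gripper_force: 0.0
```

```bash
cat > w.py <<'E'
import sys
from h import *
# w.py name z0 z1 : centre of points in height band in wrist view
s=arm.observe();print(s['clock'],s['position'].round(4),s['ee_rot'].round(3))
p,d,m=grab('wrist',sys.argv[1]);W=world(d,m);Z=W[...,2]
for a in sys.argv[2:]:
    z0,z1=map(float,a.split(','));M=((Z>z0)&(Z<z1)&(d>0.02)).astype(np.uint8)
    for c in cv2.findContours(M,0,1)[0]:
        if cv2.contourArea(c)<150: continue
        k=np.zeros_like(M);cv2.drawContours(k,[c],-1,1,-1);q=W[(k>0)&(M>0)][:,:2].astype(np.float32)
        (x,y),r=cv2.minEnclosingCircle(q);print(a,len(q),'mec',np.round([x,y,r],4),'rect',np.round(np.hstack(cv2.minAreaRect(q)),4),'px',c[:,0].mean(0).round())
E
python3 w.py w1 .075,.095
```

```text
0.975 [ 0.4401 -0.3711  0.212 ] [-3.066e+00 -6.840e-01  1.000e-03]
.075,.095 1439 mec [ 0.4396 -0.3717  0.032 ] rect [ 0.4397 -0.3718  0.0629  0.0626 23.6247] px [257. 197.]
```

Call:
send_rows(motion="0 0 0 -0.04 0 0 0;0 0 0 -0.04 0 0 0;0 0 0 -0.03 0 0 0;0.2 0 0 0 0 0 0;0.35 0 0 0 0 0 0", force=20)

```text
clock: 1.65
position: [0.4405, -0.3721, 0.1035]
ee_rot: [3.065, 0.681, 0.001]
force: [-0.2, 0.7, 0.7]
width: 0.829
gripper_force: 0.0
```

Call:
send_rows(motion="0.45 0 0 0 0 0 0;0.45 0 0 0 0 0 0;0.45 0 0 0 0 0 0;0.45 0 0 0 0 0 0")

```text
clock: 2.15
position: [0.441, -0.3714, 0.1037]
ee_rot: [3.064, 0.683, 0.002]
force: [-2.0, 0.0, 7.9]
width: 0.682
gripper_force: 20.0
```

Call:
send_rows(motion="0.45 0 0 0.03 0 0 0;0.45 0 0 0.05 0 0 0;0.45 0.024 0.043 0.03 0 0 0;0.45 0.024 0.043 0.02 0 0 0;0.45 0.024 0.043 0 0 0 0")

```text
clock: 2.78
position: [0.5138, -0.2408, 0.2346]
ee_rot: [3.064, 0.683, 0.005]
force: [1.0, 0.2, -3.0]
width: 0.681
gripper_force: 20.0
```

Call:
send_rows(motion="0.45 0.024 0.043 0 0 0 0;0.45 0.024 0.043 0 0 0 0;0.45 0.024 0.043 0 0 0 0;0.45 0 0 0 0 0 0;0.45 0 0 0 0 0 0")

```text
clock: 3.4
position: [0.5841, -0.1131, 0.2322]
ee_rot: [3.066, 0.684, -0.001]
force: [-0.4, -0.4, -2.1]
width: 0.677
gripper_force: 20.0
```

```bash
python3 w.py w2 .012,.03
```

```text
3.4 [ 0.5841 -0.1131  0.2322] [ 3.066e+00  6.840e-01 -1.000e-03]
.012,.03 785 mec [ 0.6749 -0.3442  0.0376] rect [ 6.73200e-01 -3.55700e-01  4.48000e-02  7.32000e-02  7.96342e+01] px [483. 194.]
.012,.03 17025 mec [ 0.6216 -0.0276  0.0967] rect [ 0.6216 -0.0278  0.15    0.1278  4.4511] px [200.  98.]
.012,.03 377 mec [ 0.8303 -0.254   0.0212] rect [ 0.833  -0.254   0.0081  0.0423  0.4901] px [496.   6.]
```

View pics/w2.png

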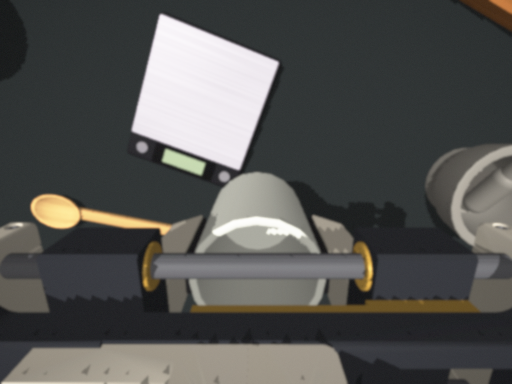

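The wrist view shows the jar held and the whole scale, with platform corners at about (161,13), (279,63), (240,170) and (131,130). The spoon is at lower left.

Run:
```python
from h import *
p,d,m=grab('wrist')
M=(p.min(2)>150).astype(np.uint8);M[172:]=0;M[:,320:]=0
M=cv2.morphologyEx(M,cv2.MORPH_OPEN,np.ones((5,5)))
c=max(cv2.findContours(M,0,1)[0],key=cv2.contourArea)[:,0]
q=np.array([ray(*a,m,.02)[:2] for a in c],np.float32);print(np.hstack(cv2.minAreaRect(q)))
# held jar
W=world(d,m);s=arm.observe()['position'];print(s)
```

```text
[ 0.63331586 -0.02734509  0.11933535  0.12303168  4.62773132]
[ 0.58385916 -0.11430177  0.23229648]
```

Call:
send_rows(motion="0.45 0.0253 0.0436 -0.02 0 0 0;0.45 0.0253 0.0436 -0.02 0 0 0;0.45 0 0 -0.03 0 0 0;0.45 0 0 -0.02 0 0 0;0.45 0 0 0 0 0 0")

```text
clock: 4.12
position: [0.6338, -0.0271, 0.1407]
ee_rot: [-3.067, -0.681, 0.006]
force: [0.4, -0.1, -2.9]
width: 0.676
gripper_force: 20.0
```

Call:
send_rows(motion="0.45 0 0 0 0 0 0;0.45 0 0 0 0 0 0")

```text
clock: 4.38
position: [0.6357, -0.0261, 0.1436]
ee_rot: [3.066, 0.682, 0.003]
force: [0.1, 0.0, -3.3]
width: 0.68
gripper_force: 20.0
```

Call:
send_rows(motion="0.45 0 0 -0.006 0 0 0;0.45 0 0 -0.004 0 0 0;0.45 0 0 -0.002 0 0 0;0.45 0 0 -0.002 0 0 0;0.45 0 0 -0.001 0 0 0")

```text
clock: 5.0
position: [0.6351, -0.0256, 0.1271]
ee_rot: [3.066, 0.684, -0.0]
force: [-0.4, 0.1, -2.0]
width: 0.673
gripper_force: 20.0
```

Call:
send_rows(motion="0.45 0 0 -0.001 0 0 0;0.45 0 0 -0.001 0 0 0;0.45 0 0 0 0 0 0")

```text
clock: 5.38
position: [0.6351, -0.0256, 0.1252]
ee_rot: [3.066, 0.684, -0.0]
force: [-0.3, 0.5, -1.9]
width: 0.68
gripper_force: 20.0
```

Call:
send_rows(motion="0.45 0 0 -0.001 0 0 0;0.45 0 0 0 0 0 0")

```text
clock: 5.62
position: [0.6351, -0.0256, 0.1242]
ee_rot: [3.066, 0.684, -0.0]
force: [0.3, -0.9, -1.5]
width: 0.678
gripper_force: 20.0
```

Call:
send_rows(motion="0.45 0 0 -0.001 0 0 0;0.45 0 0 0 0 0 0")

```text
clock: 5.88
position: [0.6352, -0.0256, 0.1238]
ee_rot: [3.066, 0.684, 0.001]
force: [-2.5, 0.8, 4.4]
width: 0.679
gripper_force: 19.9
```

Call:
send_rows(motion="0.28 0 0 0 0 0 0;0.22 0 0 0 0 0 0;0.1 0 0 0 0 0 0;0 0 0 0 0 0 0;0 0 0 0.02 0 0 0")

```text
clock: 6.5
position: [0.6341, -0.0257, 0.142]
ee_rot: [-3.066, -0.684, 0.005]
force: [0.0, 0.2, 0.2]
width: 0.989
gripper_force: 0.0
```

Call:
send_rows(motion="0 0 0 0.05 0 0 0;0 0 0 0.05 0 0 0;0 0 0 0 0 0 0;0 0 0 0 0 0 0")

```text
clock: 7.0
position: [0.6349, -0.0256, 0.243]
ee_rot: [3.066, 0.684, -0.0]
force: [0.1, 0.2, 0.3]
width: 1.0
gripper_force: 0.0
```

```bash
python3 w.py w3 .095,.112 .012,.03
```

```text
7.0 [ 0.6349 -0.0256  0.243 ] [ 3.066  0.684 -0.   ]
.095,.112 1295 mec [ 0.6333 -0.0258  0.0321] rect [ 6.33300e-01 -2.57000e-02  6.27000e-02  6.32000e-02  7.12979e+01] px [256. 194.]
.012,.03 9411 mec [ 0.6217 -0.0275  0.097 ] rect [ 0.6218 -0.0272  0.1502  0.128   4.5707] px [253. 174.]
.012,.03 1015 mec [0.6195 0.2629 0.0412] rect [ 0.6239  0.2477  0.0822  0.0317 16.3168] px [20. 72.]
.012,.03 381 mec [ 0.7904 -0.0112  0.0368] rect [ 7.8870e-01 -1.1100e-02  7.3600e-02  3.5000e-03  8.7559e+01] px [308.  30.]
.012,.03 597 mec [ 0.879  -0.1749  0.0229] rect [ 8.7220e-01 -1.7200e-01  4.5600e-02  1.5000e-02  6.6823e+01] px [489.  22.]
.012,.03 1478 mec [ 0.8527 -0.185   0.0606] rect [ 8.52600e-01 -1.84700e-01  1.12800e-01  4.71000e-02  8.97318e+01] px [464.  50.]
```

Call:
send_rows(motion="0 -0.025 0.032 0 0 0 9;0 -0.025 0.032 0 0 0 9;0 -0.025 0.032 -0.01 0 0 9;0 -0.025 0.032 -0.01 0 0 9;0 -0.025 0.032 -0.01 0 0 9")

```text
clock: 7.68
position: [0.5085, 0.1351, 0.2116]
ee_rot: [-2.566, -1.811, 0.003]
force: [0.0, -0.1, -0.9]
width: 1.003
gripper_force: 0.0
```

Call:
send_rows(motion="0 -0.025 0.032 -0.01 0 0 9;0 -0.025 0.032 -0.01 0 0 9;0 -0.025 0.031 0 0 0 9;0 0 0 0 0 0 0;0 0 0 0 0 0 0")

```text
clock: 8.3
position: [0.4351, 0.2286, 0.1924]
ee_rot: [-2.08, -2.354, 0.003]
force: [0.2, -0.7, -0.3]
width: 1.004
gripper_force: 0.0
```

```bash
python3 w.py w4 .05,.062
python3 - <<'E'
from h import *
from scipy.spatial.transform import Rotation as R
r=R.from_rotvec(arm.observe()['ee_rot']).as_matrix();print(r[:,1],np.degrees(np.arctan2(r[1,1],r[0,1])))
E
```

```text
8.3 [0.4351 0.2286 0.1924] [-2.08  -2.354  0.003]
.05,.062 815 mec [0.4349 0.2293 0.0342] rect [0.4347 0.2295 0.0674 0.0674 8.3715] px [257. 192.]
.05,.062 845 mec [0.6025 0.2764 0.041 ] rect [5.87100e-01 2.78500e-01 8.17000e-02 3.10000e-02 8.21454e+01] px [446. 152.]
[ 9.92560635e-01  1.21747508e-01 -9.64148931e-04] 6.992970215419854
```

Call:
send_rows(motion="0 0 0.001 -0.035 0 0 0;0 0 0 -0.035 0 0 0;0 0 0 -0.028 0 0 0;0.1 0 0 0 0 0 0;0.2 0 0 0 0 0 0", force=10)

```text
clock: 8.98
position: [0.4358, 0.2301, 0.0959]
ee_rot: [2.08, 2.354, 0.001]
force: [-0.2, 0.3, 1.5]
width: 0.839
gripper_force: 0.0
```

Call:
send_rows(motion="0.3 0 0 0 0 0 0;0.4 0 0 0 0 0 0;0.4 0 0 0 0 0 0;0.4 0 0 0 0 0 0")

```text
clock: 9.48
position: [0.4358, 0.2306, 0.0963]
ee_rot: [2.079, 2.354, 0.003]
force: [-0.2, -1.8, 7.7]
width: 0.735
gripper_force: 10.0
```

Call:
send_rows(motion="0.4 0 0 0.03 0 0 0;0.4 0 0 0.05 0 0 0;0.4 0.02 -0.026 0.03 0 0 0;0.4 0.025 -0.032 0.03 0 0 0;0.4 0.025 -0.032 0 0 0 0")

```text
clock: 10.1
position: [0.5069, 0.14, 0.2383]
ee_rot: [2.077, 2.353, 0.007]
force: [0.6, 0.9, -0.8]
width: 0.739
gripper_force: 10.0
```

Call:
send_rows(motion="0.4 0.025 -0.032 0 0 0 0;0.4 0.025 -0.032 0 0 0 0;0.4 0.025 -0.032 0 0 0 0;0.4 0.025 -0.032 0 0 0 0;0.4 0.0275 -0.0374 0 0 0 0")

```text
clock: 10.72
position: [0.6331, -0.0256, 0.2357]
ee_rot: [2.078, 2.356, 0.001]
force: [0.2, 0.6, -0.6]
width: 0.735
gripper_force: 10.0
```

Call:
send_rows(motion="0.4 0 0 0 0 0 0;0.4 0 0 0 0 0 0;0.4 0 0 0 0 0 0")

```text
clock: 11.1
position: [0.6321, -0.0236, 0.2355]
ee_rot: [-2.076, -2.357, -0.001]
force: [0.2, -0.9, -0.5]
width: 0.733
gripper_force: 10.0
```

Run:
```python
from h import *
print(arm.observe()['position'])
p,d,m=grab('scene','s1');W=world(d,m);Z=W[...,2]
cv2.imwrite('pics/s1c.png',cv2.resize(p[60:280,160:360],None,fx=2.5,fy=2.5))
```

```text
[ 0.63205106 -0.02357387  0.23549583]
```

View pics/s1c.png

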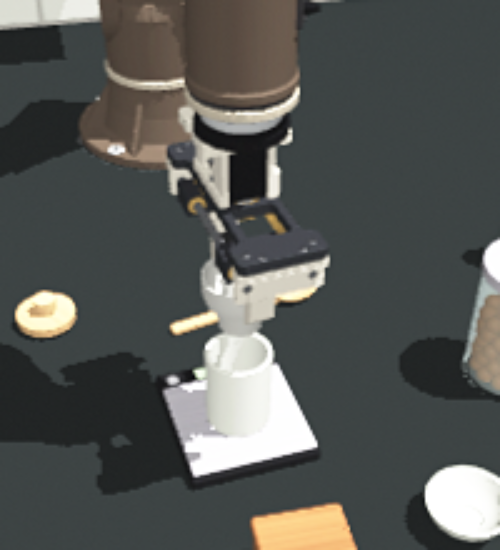

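The crop shows the funnel held spout-down, centred just above the jar, which stands on the platform.

Call:
send_rows(motion="0.4 0.001 -0.001 -0.015 0 0 0;0.4 0 0 -0.012 0 0 0;0.4 0 0 -0.01 0 0 0;0.4 0 0 -0.008 0 0 0;0.4 0 0 -0.006 0 0 0")

```text
clock: 11.78
position: [0.6335, -0.026, 0.1836]
ee_rot: [-2.079, -2.355, 0.0]
force: [-0.4, -0.3, -0.6]
width: 0.739
gripper_force: 10.0
```

Call:
send_rows(motion="0.4 0 0 -0.003 0 0 0;0.4 0 0 -0.002 0 0 0;0.4 0 0 0 0 0 0")

```text
clock: 12.15
position: [0.6337, -0.026, 0.1793]
ee_rot: [2.079, 2.355, 0.0]
force: [-0.8, 0.2, -0.5]
width: 0.74
gripper_force: 10.0
```

Call:
send_rows(motion="0.4 0 0 -0.002 0 0 0;0.4 0 0 -0.001 0 0 0;0.4 0 0 0 0 0 0")

```text
clock: 12.52
position: [0.6336, -0.026, 0.1762]
ee_rot: [-2.079, -2.355, 0.0]
force: [-0.1, -0.4, 0.2]
width: 0.738
gripper_force: 10.0
```

Call:
send_rows(motion="0.4 0 0 -0.001 0 0 0;0.4 0 0 0 0 0 0")

```text
clock: 12.78
position: [0.6336, -0.026, 0.1752]
ee_rot: [-2.079, -2.355, 0.0]
force: [0.3, -0.5, 0.1]
width: 0.737
gripper_force: 10.0
```

Call:
send_rows(motion="0.4 0 0 -0.001 0 0 0;0.4 0 0 0 0 0 0")

```text
clock: 13.02
position: [0.6337, -0.0259, 0.1745]
ee_rot: [2.079, 2.355, 0.0]
force: [-0.6, 1.2, 1.6]
width: 0.735
gripper_force: 10.0
```

Call:
send_rows(motion="0.24 0 0 0 0 0 0;0.2 0 0 0 0 0 0;0.1 0 0 0 0 0 0;0 0 0 0 0 0 0;0 0 0 0.02 0 0 0")

```text
clock: 13.65
position: [0.6326, -0.0262, 0.193]
ee_rot: [-2.077, -2.354, 0.003]
force: [0.2, 0.7, -0.1]
width: 0.996
gripper_force: 0.0
```

Call:
send_rows(motion="0 0 0 0.04 0 0 0;0 0 0 0.06 0 0 0;0 0 0 0 0 0 0;0 0 0 0 0 0 0")

```text
clock: 14.15
position: [0.6335, -0.0261, 0.2941]
ee_rot: [2.079, 2.355, -0.0]
force: [-0.7, 0.7, -0.0]
width: 1.001
gripper_force: 0.0
```

```bash
python3 w.py w5 .128,.14 .095,.11
python3 - <<'E'
from h import *
p,d,m=grab('wrist');W=world(d,m);Z=W[...,2];M=(Z>.122)&(Z<.145)&(np.hypot(W[...,0]-.6335,W[...,1]+.026)<.04)
q=W[M];A=np.c_[q[:,:2],np.ones(len(q))];print(len(q),np.percentile(q[:,2],[5,50,95]),np.linalg.lstsq(A,q[:,2],rcond=None)[0])
E
```

```text
14.15 [ 0.6335 -0.0261  0.2941] [ 2.079  2.355 -0.   ]
.128,.14 665 mec [ 0.6329 -0.0267  0.0342] rect [ 0.6328 -0.0265  0.0671  0.0677 25.7194] px [256. 186.]
.095,.11 1397 mec [ 0.6329 -0.0276  0.0298] rect [ 0.633  -0.0277  0.0587  0.0567  9.9564] px [257. 181.]
897 [0.12312901 0.13229216 0.13448968] [0.00639659 0.02256249 0.12723107]
```

Call:
send_rows(motion="0 -0.03 0 0 0 0 0;0 -0.05 0 0 0 0 0;0 -0.05 0 -0.03 0 0 0;0 -0.05 -0.007 -0.03 0 0 0;0 0 0 -0.03 0 0 0")

```text
clock: 14.88
position: [0.4489, -0.034, 0.2024]
ee_rot: [-2.078, -2.353, 0.006]
force: [1.5, -0.3, 0.9]
width: 1.004
gripper_force: 0.0
```

Call:
send_rows(motion="0 0 0 0 0 0 0;0 0 0 0 0 0 0")

```text
clock: 15.12
position: [0.4544, -0.0327, 0.2047]
ee_rot: [-2.078, -2.356, -0.001]
force: [0.2, 0.5, -0.3]
width: 1.003
gripper_force: 0.0
```

```bash
cat > sp.py <<'E'
import sys
from h import *
s=arm.observe();print(s['clock'],s['position'].round(4))
p,d,m=grab('wrist',sys.argv[1]);h=cv2.cvtColor(p,cv2.COLOR_BGR2HSV)
W=world(d,m);M=((h[...,1]>60)&(h[...,2]>100)&(W[...,2]<.03)&(W[...,2]>.003)).astype(np.uint8)
cs=sorted(cv2.findContours(M,0,1)[0],key=cv2.contourArea)[-3:]
for c in cs:
    q=np.array([ray(*a,m,.009)[:2] for a in c[:,0]],np.float32)
    print(cv2.contourArea(c),np.round(np.hstack(cv2.minAreaRect(q)),4),'px',cv2.boundingRect(c))
    if len(c)>30:
        (vx,vy,x0,y0)=cv2.fitLine(q,2,0,.01,.01)[:,0];t=(q-[x0,y0])@[vx,vy]
        k=np.zeros_like(M);cv2.drawContours(k,[c],-1,1,-1)
        P=W[k>0][:,:2];
        (vx,vy,x0,y0)=cv2.fitLine(P.astype(np.float32),2,0,.01,.01)[:,0];t=(P-[x0,y0])@[vx,vy]
        # handle line: width bins
        n=(P-[x0,y0])@[-vy,vx];b=[(i,np.median(n[abs(t-i)<.006]),np.ptp(n[abs(t-i)<.004])) for i in np.arange(t.min()+.01,t.max(),.02)]
        print('line',np.degrees(np.arctan2(vy,vx)),x0,y0,t.min(),t.max());print(np.round(b,4).tolist())
E
python3 sp.py w6
```

```text
15.125 [ 0.4544 -0.0327  0.2047]
1285.0 [ 0.4185 -0.1882  0.0659  0.0432  7.1359] px (186, 281, 54, 31)
  return _methods._mean(a, axis=axis, dtype=dtype,
  ret = ret.dtype.type(ret / rcount)
Traceback (most recent call last):
  File "sp.py", line 16, in <module>
    n=(P-[x0,y0])@[-vy,vx];b=[(i,np.median(n[abs(t-i)<.006]),np.ptp(n[abs(t-i)<.004])) for i in np.arange(t.min()+.01,t.max(),.02)]
                                                             ~~~~~~^^^^^^^^^^^^^^^^^^
ValueError: zero-size array to reduction operation maximum which has no identity
```

View pics/w6.png

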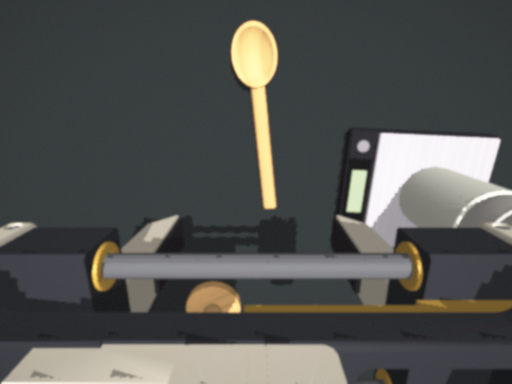

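The wrist view shows the whole spoon, from the bowl tip at (255,22) to the handle end at (270,208).

```bash
cat > sp.py <<'E'
import sys
from h import *
s=arm.observe();print(s['clock'],s['position'].round(4))
p,d,m=grab('wrist',sys.argv[1]);x,y,w,hh=map(int,sys.argv[2].split(','))
h=cv2.cvtColor(p,cv2.COLOR_BGR2HSV);W=world(d,m)
M=((h[...,1]>60)&(h[...,2]>90)).astype(np.uint8);B=np.zeros_like(M);B[y:y+hh,x:x+w]=1;M*=B
c=max(cv2.findContours(M,0,1)[0],key=cv2.contourArea)
q=np.array([ray(*a,m,.009)[:2] for a in c[:,0]],np.float32)
print('rect',np.round(np.hstack(cv2.minAreaRect(q)),4),'depth z',np.median(W[M>0][:,2]))
k=np.argwhere(M>0);P=np.array([ray(b,a,m,.009)[:2] for a,b in k])
f=lambda P:cv2.fitLine(P.astype(np.float32),2,0,.001,.001)[:,0]
v=f(P);t=(P-v[2:])@v[:2];n=(P-v[2:])@[-v[1],v[0]]
wide=np.median(t[abs(n)>.011]);sg=np.sign(wide);t*=sg   # bowl at +t
lo,hi=t.min(),t.max();H=P[(t<lo+.12)&(t>lo+.005)];u=f(H);u[:2]*=np.sign(u[:2]@(v[:2]*sg))
tt=(P-u[2:])@u[:2];print('handle yaw',np.degrees(np.arctan2(u[1],u[0])),'len',np.ptp(tt),'origin',u[2:]+u[:2]*(tt.min()+tt.max())/2)
E
python3 sp.py w7 200,0,120,225
```

```text
15.175 [ 0.4547 -0.0327  0.205 ]
rect [0.4453 0.0226 0.0446 0.1852 7.8927] depth z 0.007759555378101171
handle yaw 103.28247 len 0.18654311279085983 origin [0.45157156 0.02349622]
```

Run:
```python
from h import *
p=cv2.imread('pics/w7.png');m=arm.camera_model('wrist')
for a in [(255,22),(260,88),(270,208)]: print(a,ray(*a,m,.009)[:2])
h=cv2.cvtColor(p,cv2.COLOR_BGR2HSV);M=((h[...,1]>60)&(h[...,2]>90))
for r in range(95,208,15):
    c=np.where(M[r,200:320])[0]+200;print(r,c.min(),c.max(),ray((c.min()+c.max())/2,r,m,.009)[:2])
p=cv2.imread('pics/top0.png');m=arm.camera_model('top');h=cv2.cvtColor(p,cv2.COLOR_BGR2HSV);M=((h[...,1]>60)&(h[...,2]>90))
for u in range(226,286,6):
    c=np.where(M[215:260,u])[0]+215
    if len(c):print(u,c.min(),c.max(),ray(u,(c.min()+c.max())/2,m,.009)[:2])
```

```text
(255, 22) [0.43479836 0.11286074]
(260, 88) [0.44663422 0.05675777]
(270, 208) [ 0.47351376 -0.06582078]
95 250 266 [0.44551751 0.05007642]
110 252 267 [0.44878312 0.03616644]
125 253 268 [0.45164583 0.02177613]
140 255 270 [0.45561287 0.00707494]
155 257 271 [ 0.45918624 -0.00814592]
170 258 273 [ 0.46287191 -0.02384514]
185 260 274 [ 0.46667527 -0.04004565]
200 261 276 [ 0.47060203 -0.05677183]
226 231 247 [0.43747877 0.089511  ]
232 231 246 [0.43909548 0.07328404]
238 233 240 [0.44476309 0.05713365]
244 232 238 [0.44908492 0.04094054]
250 231 237 [0.45205771 0.02471057]
256 230 235 [0.45638561 0.00849261]
262 228 234 [ 0.46071709 -0.00773878]
268 227 233 [ 0.46369661 -0.02400119]
274 225 231 [ 0.46939082 -0.04024191]
280 224 230 [ 0.47237536 -0.05652733]
```

Call:
send_rows(motion="0.3 0.0095 0.0027 -0.03 0 0 6.2;0.5 0 0 -0.045 0 0 0;0.5 0 0 -0.03 0 0 0;0.5 0 0 -0.015 0 0 0;0.5 0 0 -0.008 0 0 0")

```text
clock: 15.85
position: [0.4637, -0.0302, 0.0762]
ee_rot: [1.948, 2.464, 0.0]
force: [-0.5, 0.5, 1.1]
width: 0.522
gripper_force: 0.0
```

Call:
send_rows(motion="0.5 0 0 0 0 0 0;0.5 0 0 0 0 0 0")

```text
clock: 16.1
position: [0.4637, -0.0303, 0.0771]
ee_rot: [1.948, 2.463, 0.001]
force: [0.1, 0.1, -0.8]
width: 0.501
gripper_force: 0.0
```

Call:
send_rows(motion="0.5 0 0 -0.006 0 0 0;0.5 0 0 -0.003 0 0 0;0.8 0 0 0 0 0 0;0.9 0 0 0 0 0 0;0.95 0 0 0 0 0 0", force=25)

```text
clock: 16.73
position: [0.4632, -0.0303, 0.0673]
ee_rot: [1.948, 2.464, 0.0]
force: [-0.0, 0.1, -0.5]
width: 0.221
gripper_force: 0.0
```

Call:
send_rows(motion="0.95 0 0 0 0 0 0;0.95 0 0 0 0 0 0;0.95 0 0 0 0 0 0")

```text
clock: 17.1
position: [0.4632, -0.0303, 0.0673]
ee_rot: [1.948, 2.464, 0.0]
force: [-0.3, -0.3, 1.8]
width: 0.15
gripper_force: 25.0
```

Call:
send_rows(motion="0.95 0 0 0.02 0 0 0;0.95 0 0.02 0.03 0 0 0;0.95 0 0.03 0.02 0 0 0;0.95 0 0.03 0 0 0 -8;0.95 0 0.03 0 0 0 -10")

```text
clock: 17.73
position: [0.4631, 0.0804, 0.1375]
ee_rot: [2.316, 2.122, 0.001]
force: [0.2, 0.3, -0.4]
width: 0.15
gripper_force: 25.0
```

Call:
send_rows(motion="0.95 0 0 0 0 0 -10;0.95 0 0 0 0 0 -10;0.95 0 0 0 0 0 -10;0.95 0 0 0 0 0 -10;0.95 0 0 0 0 0 -10")

```text
clock: 18.35
position: [0.4629, 0.0797, 0.1372]
ee_rot: [-2.996, -0.945, 0.001]
force: [0.2, 0.3, -0.6]
width: 0.149
gripper_force: 25.0
```

Call:
send_rows(motion="0.95 0 0 0 0 0 -10;0.95 0 0 0 0 0 -10;0.95 0 0 0 0 0 -10.7;0.95 0 0 0 0 0 0;0.95 0 0 0 0 0 0")

```text
clock: 18.98
position: [0.463, 0.0798, 0.1372]
ee_rot: [3.139, 0.134, -0.0]
force: [-0.5, 0.3, -0.7]
width: 0.148
gripper_force: 25.0
```

Run:
```python
from h import *
from scipy.spatial.transform import Rotation as R
s=arm.observe();r=R.from_rotvec(s['ee_rot']).as_matrix();print(s['position'],np.degrees(np.arctan2(r[1,1],r[0,1])),s['joints'].round(2))
p,d,m=grab('wrist','w8')
```

```text
[0.46300029 0.0797523  0.13719456] -85.11208053436533 [-0.29  0.39  0.    2.12 -0.    0.63 -1.77]
```

View pics/w8.png

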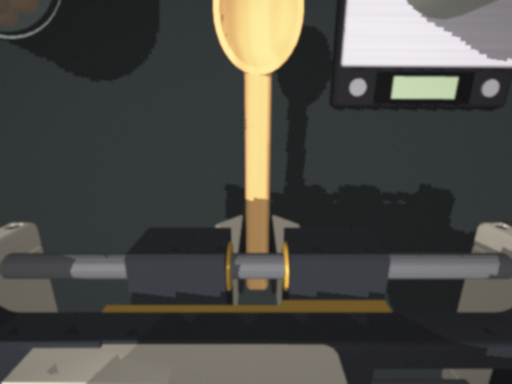

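The spoon is held straight, bowl up and pointing away from the robot. The canister at top left and the scale at right are both clear.

Call:
send_rows(motion="0.95 0.005 0.02 0 0 0 -0.4;0.95 0.025 0.0204 0 0 0 0;0.95 0.035 0 0 0 0 0;0.95 0.0386 0 0 0 0 0;0.95 0 0 -0.02 0 0 0")

```text
clock: 19.65
position: [0.5706, 0.12, 0.1182]
ee_rot: [-3.138, -0.118, -0.008]
force: [-0.7, 0.5, -0.4]
width: 0.149
gripper_force: 25.0
```

Call:
send_rows(motion="0.95 0 0 -0.02 0 0 0;0.95 0 0 -0.015 0 0 0;0.95 0 0 -0.006 0 0 0;0.95 0 0 0 0 0 0;0.95 0 0 0 0 0 0")

```text
clock: 20.27
position: [0.5671, 0.1202, 0.0769]
ee_rot: [-3.139, -0.117, -0.002]
force: [0.5, 0.8, -0.1]
width: 0.147
gripper_force: 25.0
```

Call:
send_rows(motion="0.95 0 0 -0.004 0 0 0;0.95 0 0 -0.003 0 0 0;0.95 0 0 -0.002 0 0 0;0.95 0 0 0 0 0 0")

```text
clock: 20.78
position: [0.5666, 0.1201, 0.0673]
ee_rot: [3.139, 0.116, -0.0]
force: [-0.7, -0.7, 3.0]
width: 0.152
gripper_force: 25.0
```

Call:
send_rows(motion="0.8 0 0 0 0 0 0;0.7 0 0 0 0 0 0;0.6 0 0 0 0 0 0;0.5 0 0 0 0 0 0;0.5 0 0 0.01 0 0 0")

```text
clock: 21.4
position: [0.5662, 0.12, 0.077]
ee_rot: [3.139, 0.116, -0.002]
force: [0.6, 0.4, 0.9]
width: 0.498
gripper_force: 0.0
```

Call:
send_rows(motion="0.5 0 0 0.04 0 0 0;0.5 0 0 0.05 0 0 0;0.5 0 -0.02 0.05 0 0 0;0.5 -0.03 0 0.04 0 0 0;0.5 0 0 0 0 0 0")

```text
clock: 22.02
position: [0.5367, 0.1003, 0.2612]
ee_rot: [-3.138, -0.116, -0.009]
force: [0.3, 0.3, -0.5]
width: 0.501
gripper_force: 0.0
```

Run:
```python
from h import *
print(arm.observe()['position']);p,d,m=grab('wrist','w9')
```

```text
[0.53671826 0.10031412 0.26122453]
```

View pics/w9.png

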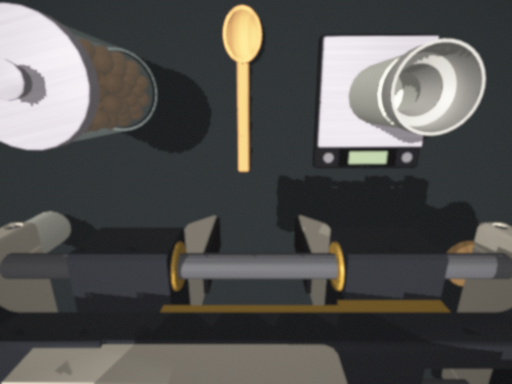

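The spoon lies from (242,5) to (243,171), bowl up, between the canister and the scale. The jar with the seated funnel stands on the scale.

```bash
python3 sp.py w10 210,0,70,180; python3 w.py w11 .012,.03 .13,.15
```

```text
22.075 [0.5368 0.1003 0.2594]
rect [0.6214 0.1238 0.1862 0.0453 4.2741] depth z 0.007666610558342276
handle yaw 3.8422642 len 0.18625113476950278 origin [0.62143145 0.12368254]
22.125 [0.5367 0.1002 0.258 ] [-3.139e+00 -1.170e-01 -2.000e-03]
.012,.03 395 mec [0.4332 0.3698 0.0228] rect [4.38300e-01 3.60800e-01 4.54000e-02 2.24000e-02 2.93947e+01] px [ 48. 227.]
.012,.03 241 mec [ 0.6366 -0.047   0.0182] rect [ 6.37100e-01 -4.95000e-02  3.61000e-02  8.70000e-03  1.09876e+01] px [400.  91.]
.012,.03 422 mec [0.6164 0.26   0.0404] rect [0.6165 0.2457 0.0805 0.0284 0.4299] px [136.  87.]
.012,.03 9371 mec [ 0.6215 -0.0273  0.0971] rect [ 0.6217 -0.027   0.15    0.1279  4.7833] px [366.  95.]
.13,.15 1375 mec [ 0.6339 -0.0267  0.0347] rect [ 6.3380e-01 -2.6400e-02  6.7800e-02  6.8400e-02  5.9078e+01] px [439.  85.]
.13,.15 10565 mec [0.6156 0.2736 0.0491] rect [6.12400e-01 2.55300e-01 5.99000e-02 9.77000e-02 7.96809e+01] px [37. 79.]
```

Call:
send_rows(motion="0.5 -0.019 -0.05 0 0 0 10;0.5 -0.019 -0.05 0 0 0 10;0.5 -0.019 -0.05 -0.01 0 0 10;0.5 -0.019 -0.05 -0.02 0 0 10;0.5 -0.019 -0.05 -0.02 0 0 10")

```text
clock: 22.8
position: [0.4418, -0.1494, 0.2065]
ee_rot: [-2.796, -1.43, 0.002]
force: [1.6, -1.3, -1.0]
width: 0.499
gripper_force: 0.0
```

Call:
send_rows(motion="0.5 -0.019 -0.051 -0.02 0 0 10;0.5 0 0 0 0 0 0;0.5 0 0 0 0 0 0;0.5 0 0 0 0 0 0")

```text
clock: 23.3
position: [0.4251, -0.1961, 0.1885]
ee_rot: [-2.67, -1.655, -0.0]
force: [0.3, 0.4, 0.2]
width: 0.499
gripper_force: 0.0
```

```bash
python3 w.py w12 .008,.024 .028,.042 .06,.075
```

```text
23.3 [ 0.4251 -0.1961  0.1885] [-2.67  -1.655 -0.   ]
.008,.024 348 mec [ 0.6458 -0.3257  0.0257] rect [ 6.39100e-01 -3.22800e-01  5.12000e-02  1.53000e-02  6.67107e+01] px [503. 197.]
.008,.024 2773 mec [ 0.4212 -0.2011  0.0332] rect [ 0.4216 -0.2009  0.0649  0.065   3.4814] px [256. 187.]
.008,.024 505 mec [ 0.565  -0.0878  0.0181] rect [ 5.61700e-01 -9.42000e-02  1.43000e-02  3.61000e-02  6.33003e+01] px [346.   6.]
.028,.042 496 mec [ 0.4215 -0.2008  0.0118] rect [ 4.21700e-01 -2.00700e-01  2.28000e-02  2.26000e-02  6.23538e+01] px [256. 194.]
```

Call:
send_rows(motion="0.5 -0.0036 -0.0047 -0.03 0 0 0;0.5 0 0 -0.035 0 0 0;0.5 0 0 -0.025 0 0 0;0.5 0 0 -0.008 0 0 0;0.5 0 0 0 0 0 0")

```text
clock: 23.98
position: [0.4211, -0.2016, 0.0908]
ee_rot: [-2.67, -1.655, 0.0]
force: [-0.1, -1.4, 1.0]
width: 0.501
gripper_force: 0.0
```

Call:
send_rows(motion="0.5 0 0 0 0 0 0")

```text
clock: 24.1
position: [0.4215, -0.2021, 0.0916]
ee_rot: [2.67, 1.653, 0.002]
force: [0.6, -0.8, 0.0]
width: 0.502
gripper_force: 0.0
```

Call:
send_rows(motion="0.5 0 0.001 -0.0055 0 0 0;0.65 0 0 0 0 0 0;0.75 0 0 0 0 0 0;0.85 0 0 0 0 0 0;0.85 0 0 0 0 0 0", force=20)

```text
clock: 24.72
position: [0.4208, -0.2012, 0.0853]
ee_rot: [2.671, 1.653, 0.0]
force: [-0.1, 0.5, 1.1]
width: 0.253
gripper_force: 20.0
```

Call:
send_rows(motion="0.85 0 0 0 0 0 0;0.85 0 0 0 0 0 0;0.85 0 0 0 0 0 0")

```text
clock: 25.1
position: [0.4208, -0.2011, 0.0852]
ee_rot: [2.671, 1.653, 0.0]
force: [0.2, -0.8, 2.8]
width: 0.249
gripper_force: 20.0
```

Call:
send_rows(motion="0.85 0 0 0.03 0 0 0;0.85 0.02 0 0.04 0 0 0;0.85 0.045 0.004 0.02 0 0 0;0.85 0.045 0.004 0 0 0 0;0.85 0.045 0.004 0 0 0 0")

```text
clock: 25.72
position: [0.5769, -0.1889, 0.1754]
ee_rot: [2.671, 1.653, 0.0]
force: [0.1, -0.5, -0.5]
width: 0.253
gripper_force: 20.0
```

Call:
send_rows(motion="0.85 0.045 0.004 0 0 0 0;0.85 0.025 0.0006 -0.02 0 0 0;0.85 0 0 -0.03 0 0 0;0.85 0 0 -0.025 0 0 0;0.85 0 0 -0.005 0 0 0")

```text
clock: 26.35
position: [0.6442, -0.184, 0.0929]
ee_rot: [-2.669, -1.652, 0.005]
force: [-0.5, -0.9, -0.2]
width: 0.253
gripper_force: 20.0
```

Call:
send_rows(motion="0.85 0 0 0 0 0 0;0.85 0 0 0 0 0 0")

```text
clock: 26.6
position: [0.6463, -0.1846, 0.0964]
ee_rot: [2.67, 1.653, 0.002]
force: [-0.4, -0.5, 0.1]
width: 0.251
gripper_force: 20.0
```

Call:
send_rows(motion="0.85 0 0 -0.005 0 0 0;0.85 0 0 -0.003 0 0 0;0.85 0 0 -0.002 0 0 0;0.85 0 0 0 0 0 0")

```text
clock: 27.1
position: [0.6456, -0.1845, 0.0854]
ee_rot: [-2.671, -1.653, 0.0]
force: [-1.6, 1.1, 3.3]
width: 0.251
gripper_force: 20.0
```

Call:
send_rows(motion="0.85 0 0 -0.001 0 0 0;0.85 0 0 0 0 0 0")

```text
clock: 27.35
position: [0.6456, -0.1845, 0.0853]
ee_rot: [2.671, 1.653, 0.0]
force: [-5.4, 2.3, 12.1]
width: 0.255
gripper_force: 20.0
```

In contact with the counter. Release and retreat.

Call:
send_rows(motion="0.7 0 0 0.0005 0 0 0;0.6 0 0 0 0 0 0;0.5 0 0 0 0 0 0;0.5 0 0 0 0 0 0;0.5 0 0 0.02 0 0 0")

```text
clock: 27.98
position: [0.6446, -0.1842, 0.1038]
ee_rot: [-2.669, -1.652, 0.004]
force: [0.0, 0.8, -0.2]
width: 0.498
gripper_force: 0.0
```

Call:
send_rows(motion="0.5 0 0 0.05 0 0 0;0.5 0 0 0.05 0 0 0;0.5 -0.04 0 0.05 0 0 0;0.5 -0.06 0 0.03 0 0 0;0.5 -0.06 0 0 0 0 0")

```text
clock: 28.6
position: [0.4906, -0.1848, 0.2853]
ee_rot: [2.667, 1.651, 0.007]
force: [0.3, -0.8, 0.5]
width: 0.502
gripper_force: 0.0
```

Call:
send_rows(motion="0.5 -0.06 -0.03 0 0 0 0;0.5 -0.04 -0.04 0 0 0 0;0.5 0 -0.05 0 0 0 0;0.5 0 0 0 0 0 0;0.5 0 0 0 0 0 0")

```text
clock: 29.22
position: [0.3951, -0.302, 0.2822]
ee_rot: [2.671, 1.653, 0.001]
force: [-1.0, 0.4, -0.9]
width: 0.502
gripper_force: 0.0
```

Run:
```python
from h import *
print(arm.observe()['clock']);p,d,m=grab('top','t2');W=world(d,m);Z=W[...,2]
x,y,s=.6333,-.027,np.radians(4.5)
for n,(a,b),R,z0,z1 in [('lid',(.6456,-.1845),.045,.01,.022),('knob',(.6456,-.1845),.045,.028,.04),('funnel',(.633,-.026),.045,.125,.145),('slim',(.432,.371),.04,.09,.105),('can',(.616,.274),.07,.125,.17),('mortar',(.675,-.338),.07,.062,.075)]:
    q=W[(np.hypot(W[...,0]-a,W[...,1]-b+(-.003))<R)&(Z>z0)&(Z<z1)]
    (u,v),r=cv2.minEnclosingCircle(q[:,:2].astype(np.float32));v-=.003;print(n,len(q),np.round([u,v,r],4),'local',np.round([(u-x)*np.cos(s)+(v-y)*np.sin(s),-(u-x)*np.sin(s)+(v-y)*np.cos(s)],4))
```

```text
29.225
lid 360 [ 0.6456 -0.1849  0.0334] local [-1.000e-04 -1.584e-01]
knob 58 [ 0.6456 -0.1844  0.0119] local [-1.000e-04 -1.579e-01]
funnel 89 [ 0.6334 -0.0274  0.0344] local [ 0.0001 -0.0004]
slim 89 [0.4324 0.3715 0.0195] local [-0.169  0.413]
can 1245 [0.6158 0.2738 0.0495] local [0.0061 0.3012]
mortar 506 [ 0.6749 -0.3391  0.0552] local [ 0.017  -0.3144]
```

View pics/t2.png

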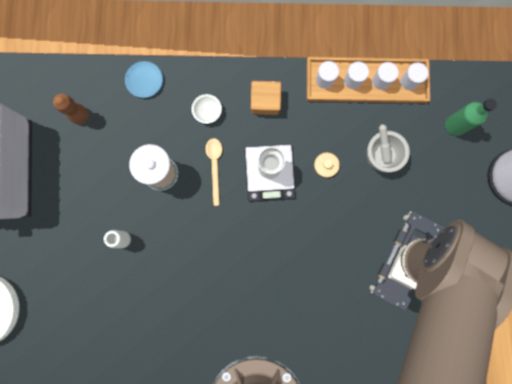

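The top view shows everything in place: jar and funnel on the scale (270,160), spoon at (215,172), lid at (327,165). The other items are where they were and the arm is clear.

```bash
python3 -c "from cell import arm; print(arm.sign_off())"
```

```text
the job is handed in; nothing more can be done
None
```

The job is handed in: the jar stands in the middle of the scale with the funnel seated, the spoon and lid are in their places, and the canister, mortar and slim jar were left where they stood, with about 29 s on the clock.

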